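# Put the small cookie stamp away in the case and shut it

### The arm

A 7-joint arm with a two-finger parallel gripper is mounted at the origin on a cart in front of the work surface, level with it; the furniture and walls round the work are solid. World frame = base frame: x ahead of the robot, y to its left, z up, the work surface at z = 0. Lengths are in m, angles in rad, forces in N, time in s.
With the tool pointing down it reaches from about 0.425 to 0.925 m from the base axis. Payload 6.8 kg.
Tool frame: the origin (TCP) lies where the fingers leave the gripper's body, on its centre line; the fingertips stand 73 mm ahead of it and the grasp point (between the pads) lies 54 mm ahead of it; z points along the fingers, y is the line along which they close (so a half turn about z gives the same grasp; the last joint's range is limited). The gripper opens to 85 mm and grips with 20 to 120 N. Pads are 22 mm wide; open, the fingers measure 114 mm over their backs; the gripper's body (76 mm by 85 mm) begins 54 mm behind the grasp point. The pads swing forward as they close: fully open they stand 13 mm farther back than shut.
Start: joints at [-1.393, 0.477, 0.022, 1.555, -0.011, 1.109, -0.083], TCP at [0.19, 0.648, 0.304] pointing down, gripper open.
Joint ranges: [-2.96, 2.96], [-0.34, 2.1], [-1.41, 1.46], [0.24, 2.44], [-1.37, 4.51], [0.17, 1.92], [-2.96, 2.96]. Speed limits (rad/s): [2.39, 2.39, 3.14, 3.14, 3.14, 3.14, 3.14].

### API

Orientations are given as a rotation vector (axis times angle).
In Python, from bench import r, imaging gives the robot as it stands (r), with the cameras (imaging).
- The arm moves only by the shell command python3 drive.py 'ROWS' [OPENING] [FORCE]. ROWS is rows parted by semicolons, their numbers by spaces, 1 to 5 of them, each of 6 numbers: dx, dy, dz in m, then a rotation vector rx, ry, rz in rad; each row is the pose to reach, as a shift and turn from the pose commanded when the command began, along the tool's axes at that moment; what a row does not reach only later rows make up. A row lasts 1/10 s, in which the tool goes at most 0.05 m and 0.15 rad, less where a joint would pass 70% of its speed; a pose out of reach is approached as far as the arm can. OPENING is the finger opening in m, set as the command begins (- or left out keeps the last). The fingers move at their own pace and stop on an object; FORCE is the grip in N (left out, the last holds). Time passes only in rows, so rows that do not move let the fingers close. It prints the time, the measured TCP pose, the force, the opening and the grip force at its end.
- r.get_obs(): the state, without advancing time (a new reading comes with each control period).
- imaging.grab_frame(name): name is "scene" or "top" or "wrist"; returns (picture, depth): 384x512x3 uint8, blue, green, red; 384x512 float32, m along the optical axis (not along the pixel's ray), 0 where there is no reading.
- imaging.camera_info(name): a dict with "camera_matrix" (3x3 intrinsics, pixels), "R" (3x3) and "t" (3): a world point X has camera coordinates R X + t. Camera axes: x right, y down, z forward; pixel columns grow to the right and rows downward; lengths in m; the calibration is good to about 2 mm. A picture is of the moment at which its call begins: read the wrist's pose just before it. camera_info takes no time and is no camera call; for the wrist camera it gives the pose at the moment of the call.
- r.hand_in(): hands the job in; it is judged then, once.
The state is a dict: "clock": time; "joints": joint angles; "qvel": joint speeds; "tau": joint torques, N m; "tcp_pos": TCP position; "orientation": TCP orientation; "contact_force": force on the tool from outside, world axes, zero at the start; "moment": the same for the moment, N m; "grip_width": finger opening in m; "gripper_force": force on a finger pad.
Only numpy, scipy, OpenCV 4.12 (cv2) and the standard library are available. Lean on these libraries where they do the work, as an engineer would, in place of code of your own. Each camera call takes 0.05 s, during which the arm holds its last target. There are 200 camera calls.

### The job

Between the two yellow cases stand two cookie stamps with wooden handles: put the smaller one into the empty right-hand compartment of the open case (not the one with the white cards), standing upright on its plate, and let go. Then swing the case's lid over and shut it fully.

Things in the scene. Friction and masses are not known exactly. Their poses are not given: they have to be found in the camera images.
- small_stamp: The smaller of two cookie stamps, each a flat round steel plate with an upright round wooden handle. Plate 46 mm across, 11 mm thick; handle 18 mm across from z=18 to z=48 (top), the place to grip. 70 to 140 g, loose. Origin: centre of its underside, z up. The bigger stamp (74 mm plate, 66 mm high) and an 81 mm tub stand at least 10 cm away.
- case: The yellow case with its lid open (its twin is shut); fixed. Outside 135 x 173 mm, rim at z=58. Origin: centre of its underside; -x is its front, within 15 deg of facing the robot; hinge along y at x=+63, z=+59. A rib at y=0, up to z=34, splits it; white cards fill the +y side. The empty compartment, on the -y side (right seen from the robot), spans x -46..+50, y -75..-1, floor at z=3.
- case_lid (a joint): Lid of that case, a shell about 34 mm deep: 0 is shut, 1.92 wide open (leaning back past vertical, its outside facing away from the robot); starts at 1.6 to 1.9. Front edge 120 mm from the hinge, so up to 185 mm above the table as it swings; the shut lid's top is at z=93. Under 1 N at the edge moves it; it stays where left near upright, and sinks shut slowly by itself below about 0.6 rad.

How it is judged:
On the way:
1. the small stamp stands upright in the empty compartment of the case, let go, the lid still open (x of small_stamp in the frame of case between -0.05 and 0.05 m and y of small_stamp in the frame of case between -0.07 and -0.005 m and z of small_stamp in the frame of case below 0.02 m and angle between small_stamp's own z axis and vertical below 0.35 rad and contact force between the fingers and small_stamp below 0.1 N and value of joint case_lid above 0.6 rad), for 0.2 s.
At the end, for the whole second after the job is handed in: The small stamp stands at rest in the case's right-hand compartment, clear of the cards, upright within 20 degrees, its underside less than 20 mm above the case's underside (down on the floor, not on the rib), and the case's lid is shut to within 0.06 rad (x of small_stamp in the frame of case between -0.05 and 0.05 m and y of small_stamp in the frame of case between -0.07 and -0.005 m and z of small_stamp in the frame of case below 0.02 m and angle between small_stamp's own z axis and vertical below 0.35 rad and linear speed of small_stamp below 0.02 m/s and value of joint case_lid below 0.06 rad); the robot touches nothing.
It also fails if it takes over 64 s, if anything falls off the work surface, if the arm or the gripper's body presses on something with over 40 N, if the wrist force passes 120 N, or if a joint passes its speed limit or range.

## Working session

There is one attempt and no reset: what is moved stays moved. The work goes in short steps, Python scripts to look and compute and a shell command to move; the robot and the scene stay as the last step left them, time stands still between calls to the robot, and variables do not carry over. Pictures are saved under pics/ and viewed, at most 10 in all, crops included, and the job is handed in when it is done.

```bash
ls; mkdir -p pics; python3 - <<'E'
from bench import r, imaging
import cv2,numpy as np
o=r.get_obs();print({k:np.round(v,3) for k,v in o.items()})
for n in ("top","scene"):
    im,d=imaging.grab_frame(n);cv2.imwrite(f"pics/{n}0.png",im);np.save(f"pics/{n}0.npy",d)
    c=imaging.camera_info(n);print(n,{k:np.round(v,3).tolist() for k,v in c.items()})
a=cv2.imread("pics/top0.png");b=cv2.imread("pics/scene0.png")
E
```

```text
bench.py
drive.py
pics
{'clock': np.float64(0.0), 'joints': array([-1.393,  0.478,  0.022,  1.556, -0.011,  1.109, -0.083]), 'qvel': array([ 0.001,  0.   ,  0.   ,  0.001,  0.   , -0.001,  0.001]), 'tau': array([ 1.0000e-03, -5.9646e+01,  1.6080e+00, -2.8119e+01,  1.2000e-02,
        9.0000e-03,  0.0000e+00]), 'tcp_pos': array([0.19 , 0.647, 0.303]), 'orientation': array([-4.470e-01, -3.109e+00,  3.000e-03]), 'contact_force': array([-0.71 ,  0.06 , -0.319]), 'moment': array([-0.031,  0.019, -0.031]), 'gripper_force': np.float64(0.0), 'grip_width': np.float64(0.085)}
top {'camera_matrix': [[413.195, 0.0, 248.155], [0.0, 413.195, 188.856], [0.0, 0.0, 1.0]], 'R': [[0.005, -1.0, 0.003], [-0.998, -0.005, -0.065], [0.065, -0.003, -0.998]], 't': [-0.007, 0.539, 1.055]}
scene {'camera_matrix': [[459.235, 0.0, 249.684], [0.0, 459.235, 184.823], [0.0, 0.0, 1.0]], 'R': [[0.848, -0.53, 0.003], [-0.235, -0.381, -0.895], [0.476, 0.758, -0.447]], 't': [-0.466, 0.195, 1.033]}
```

View pics/top0.png

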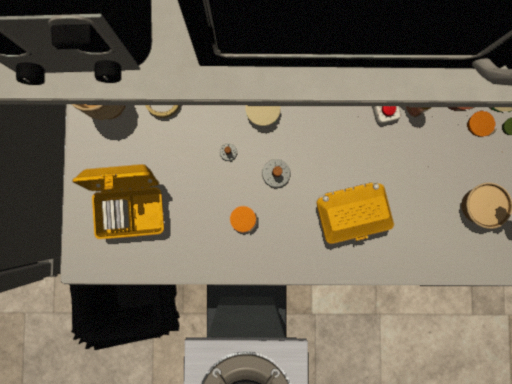

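View pics/scene0.png

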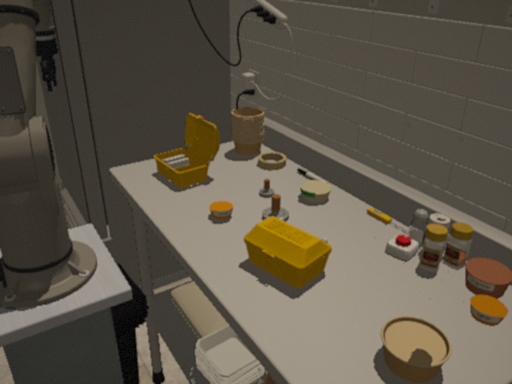

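The top view shows the small stamp at (228,152), the big one at (277,173), and the tub at (243,219). The open case is around (130,212), with its empty compartment at (148,212). I'll measure in enlarged crops.

```bash
cat > h.py <<'E'
from bench import r, imaging
import numpy as np,cv2
from scipy.spatial.transform import Rotation as Ro
def world(n,d,c=None):
    c=c or imaging.camera_info(n);K=np.array(c["camera_matrix"]);R=np.array(c["R"]);t=np.array(c["t"])
    v,u=np.mgrid[:d.shape[0],:d.shape[1]]
    P=np.stack([(u-K[0,2])/K[0,0]*d,(v-K[1,2])/K[1,1]*d,d],-1)
    return (P-t)@R
def totool(target,o=None):
    "world displacement to TCP target, in the tool's axes"
    o=o or r.get_obs();return Ro.from_rotvec(o["orientation"]).inv().apply(np.array(target)-o["tcp_pos"])
E
python3 - <<'E'
from h import *
im=cv2.imread("pics/top0.png");d=np.load("pics/top0.npy");W=world("top",d);np.save("pics/W.npy",W)
a=cv2.resize(im[155:250,65:175],None,fx=7,fy=6,interpolation=cv2.INTER_CUBIC)
a=cv2.resize(im[155:250,65:175],None,fx=6,fy=6,interpolation=cv2.INTER_CUBIC);cv2.imwrite("pics/case.png",a)
for (u,v) in [(228,151),(228,152),(228,150),(223,152),(233,154),(277,172),(148,212),(243,219)]: print(u,v,W[v,u].round(3))
reg=W[135:170,212:245].reshape(-1,3)
for lo,hi in((.006,.02),(.04,.055)):
    m=(reg[:,2]>lo)&(reg[:,2]<hi);print(m.sum(),reg[m].mean(0),reg[m].min(0),reg[m].max(0))
print("yz map rows along column 148 (case):")
for v in range(160,245,4):print(v,W[v,148].round(3),W[v,115].round(3))
print("row 225");
for u in range(86,172,4):print(u,W[222,u].round(3))
E
```

```text
228 151 [0.634 0.047 0.045]
228 152 [0.631 0.047 0.048]
228 150 [0.636 0.047 0.05 ]
223 152 [0.636 0.062 0.013]
233 154 [0.631 0.036 0.012]
277 172 [ 0.578 -0.076  0.066]
148 212 [ 0.478  0.258 -0.   ]
243 219 [0.461 0.008 0.028]
185 [0.63738828 0.04839413 0.01094255] [0.61784634 0.02791019 0.00604447] [0.66080186 0.07028886 0.01890188]
39 [0.63844201 0.04838921 0.04717517] [0.6302227  0.03998223 0.04036647] [0.64671688 0.05518657 0.0510131 ]
yz map rows along column 148 (case):
160 [0.615 0.261 0.001] [ 0.616  0.35  -0.003]
164 [ 0.605  0.261 -0.001] [0.604 0.348 0.001]
168 [0.579 0.229 0.133] [0.576 0.299 0.151]
172 [0.566 0.219 0.172] [0.566 0.294 0.166]
176 [0.565 0.241 0.079] [0.556 0.291 0.175]
180 [0.556 0.242 0.075] [0.555 0.321 0.08 ]
184 [0.547 0.243 0.068] [0.546 0.324 0.072]
188 [0.538 0.246 0.057] [0.537 0.326 0.064]
192 [0.529 0.254 0.024] [0.527 0.33  0.052]
196 [0.52  0.258 0.006] [0.519 0.343 0.008]
200 [ 0.51   0.259 -0.   ] [0.508 0.333 0.039]
204 [0.499 0.258 0.003] [0.498 0.334 0.035]
208 [0.489 0.258 0.004] [0.487 0.332 0.041]
212 [ 0.478  0.258 -0.   ] [0.477 0
[... 213 characters left out ...]
0.426 0.342 0.005]
236 [0.415 0.257 0.   ] [0.418 0.324 0.06 ]
240 [0.405 0.256 0.003] [ 0.405  0.343 -0.001]
244 [ 0.395  0.257 -0.   ] [ 0.394  0.343 -0.001]
row 225
86 [0.451 0.42  0.001]
90 [0.451 0.409 0.001]
94 [0.452 0.378 0.057]
98 [0.452 0.372 0.045]
102 [0.452 0.371 0.021]
106 [0.452 0.352 0.046]
110 [0.452 0.341 0.05 ]
114 [0.452 0.329 0.055]
118 [0.452 0.323 0.043]
122 [0.452 0.312 0.045]
126 [0.452 0.308 0.026]
130 [0.452 0.305 0.001]
134 [0.452 0.292 0.008]
138 [0.452 0.283 0.003]
142 [0.452 0.272 0.004]
146 [ 0.452  0.263 -0.   ]
150 [0.452 0.252 0.002]
154 [0.452 0.241 0.006]
158 [ 0.452  0.232 -0.001]
162 [0.453 0.209 0.06 ]
166 [0.452 0.21  0.002]
170 [ 0.452  0.201 -0.003]
```

View pics/case.png

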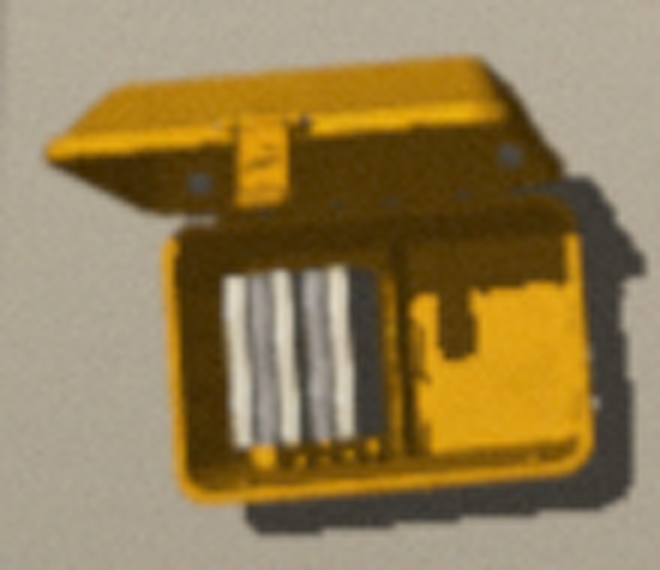

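The crop puts the rim corners, in full-image pixels, near FL (95.8,238.3), FR (163.3,232.5), BR (161,194) and BL (94,194). Yaw is about +4°, and the lid leans just past vertical. Next is fitting the case pose.

```bash
python3 - <<'E'
from h import *
W=np.load("pics/W.npy");c=imaging.camera_info("top");K=np.array(c["camera_matrix"]);R=np.array(c["R"]);t=np.array(c["t"])
def ray(u,v,z):
    d=R.T@np.linalg.inv(K)@[u,v,1];o=-R.T@t;return (o+d*(z-o[2])/d[2])
f=lambda a,b:(65+(a+.5)/6-.5,155+(b+.5)/6-.5)
for nm,p in dict(FL=(220,502),FR=(555,474),L1=(166,300),L2=(176,450),R1=(581,270),R2=(596,430)).items():print(nm,ray(*f(*p),.058).round(4))
# rim points
reg=W[190:245,85:172].reshape(-1,3);m=(abs(reg[:,2]-.057)<.006)&(reg[:,0]<.515)
P=reg[m];ed=lambda s:P[s]
L=P[(P[:,1]>.36)];Rr=P[P[:,1]<.23];F=P[(P[:,0]<.435)&(P[:,1]>.23)&(P[:,1]<.36)]
print("left",len(L),np.polyfit(L[:,0],L[:,1],1),L.mean(0));print("right",len(Rr),np.polyfit(Rr[:,0],Rr[:,1],1),Rr.mean(0));print("front",len(F),np.polyfit(F[:,1],F[:,0],1),F.mean(0))
reg=W[155:200,65:172].reshape(-1,3);m=(reg[:,2]>.06)
P=reg[m]
for lo in np.arange(.06,.19,.015):
    q=P[(P[:,2]>=lo)&(P[:,2]<lo+.015)];
    if len(q):print(round(lo,3),len(q),q.min(0).round(3),q.max(0).round(3))
E
```

```text
FL [0.4122 0.3587 0.058 ]
FR [0.4244 0.2208 0.058 ]
L1 [0.4954 0.3834 0.058 ]
L2 [0.4334 0.3774 0.058 ]
R1 [0.5087 0.2117 0.058 ]
R2 [0.4426 0.2042 0.058 ]
left 135 [0.13145629 0.31556346] [0.46134717 0.37621045 0.05664204]
right 92 [-0.04300887  0.23220869] [0.46340716 0.21227807 0.05754239]
front 126 [-0.09202788  0.44813415] [0.42090769 0.29585003 0.05704542]
0.06 511 [0.522 0.219 0.06 ] [0.564 0.385 0.075]
0.075 221 [0.533 0.214 0.075] [0.568 0.386 0.09 ]
0.09 36 [0.534 0.215 0.09 ] [0.58  0.387 0.105]
0.105 31 [0.538 0.215 0.105] [0.581 0.385 0.12 ]
0.12 31 [0.537 0.216 0.12 ] [0.584 0.387 0.134]
0.135 142 [0.54  0.215 0.135] [0.587 0.387 0.15 ]
0.15 285 [0.542 0.216 0.15 ] [0.584 0.386 0.165]
0.165 346 [0.543 0.216 0.165] [0.573 0.386 0.18 ]
0.18 150 [0.528 0.23  0.18 ] [0.562 0.368 0.194]
```

```bash
python3 drive.py '-0.036 -0.027 0 0 0 0.14;-0.072 -0.054 0 0 0 0.28;-0.108 -0.081 0 0 0 0.42;-0.144 -0.108 0 0 0 0.56;-0.18 -0.135 0 0 0 0.7' 0.05 40; python3 -c "
from h import *
o=r.get_obs();print(totool([.638,.048,.2]),np.degrees(np.arctan2(*Ro.from_rotvec(o['orientation']).as_matrix()[[1,0],1])))"
```

```text
clock: 0.6
tcp_pos: [0.3257, 0.4656, 0.3036]
orientation: [-1.494, -2.763, 0.001]
contact_force: [0.9, -0.5, 0.7]
grip_width: 0.05
gripper_force: 0.0
[-0.52039797  0.03283538  0.10368831] 33.19105979993728
```

```bash
python3 drive.py '-0.046 0.003 0 0 0 0.12;-0.092 0.006 0 0 0 0.24;-0.138 0.009 0 0 0 0.36;-0.184 0.012 0 0 0 0.49;-0.23 0.015 0 0 0 0.49'; python3 -c "
from h import *
o=r.get_obs();print(totool([.638,.048,.2]),np.degrees(np.arctan2(*Ro.from_rotvec(o['orientation']).as_matrix()[[1,0],1])))"
```

```text
clock: 1.1
tcp_pos: [0.465, 0.2822, 0.3038]
orientation: [-2.117, -2.321, 0.0]
contact_force: [-0.7, 1.0, 0.3]
grip_width: 0.05
gripper_force: 0.0
[-0.24906054  0.15084123  0.10374186] 5.247806909913025
```

```bash
python3 drive.py '-0.04 0.024 0 0 0 0;-0.08 0.048 0 0 0 0;-0.12 0.072 0 0 0 0;-0.16 0.096 0 0 0 0;-0.2 0.12 0 0 0 0' && python3 drive.py '-0.03 0.02 0.02 0 0 0;-0.04 0.03 0.05 0 0 0;-0.04 0.03 0.05 0 0 0;-0.04 0.03 0.05 0 0 0'; python3 - <<'E'
from h import *
c=imaging.camera_info("wrist");im,d=imaging.grab_frame("wrist");cv2.imwrite("pics/w1.png",im);W=world("wrist",d,c);np.save("pics/W1.npy",W)
print(totool([.638,.048,.2]))
m=(W[...,2]>.035)&(W[...,2]<.056)&(np.hypot(W[...,0]-.638,W[...,1]-.048)<.03)&(d>0);print(m.sum(),W[m].mean(0),W[m].min(0),W[m].max(0))
m=(W[...,2]>.006)&(W[...,2]<.02)&(np.hypot(W[...,0]-.638,W[...,1]-.048)<.04);print(m.sum(),W[m].mean(0),W[m].min(0),W[m].max(0))
E
```

```text
clock: 1.6
tcp_pos: [0.6035, 0.0946, 0.3036]
orientation: [-2.113, -2.324, 0.0]
contact_force: [0.7, 0.8, 0.2]
grip_width: 0.0501
gripper_force: 0.0
clock: 2.0
tcp_pos: [0.6359, 0.0596, 0.2532]
orientation: [-2.112, -2.323, 0.003]
contact_force: [-0.2, -0.5, 1.4]
grip_width: 0.0501
gripper_force: 0.0
[-0.01239929  0.00054137  0.05431667]
347 [0.63757807 0.05290151 0.04632166] [0.62900517 0.04307103 0.03505253] [0.64622168 0.0602687  0.04950107]
1195 [0.63734849 0.055153   0.01080469] [0.61515677 0.0293595  0.00607608] [0.66030361 0.0742641  0.01380464]
```

View pics/w1.png

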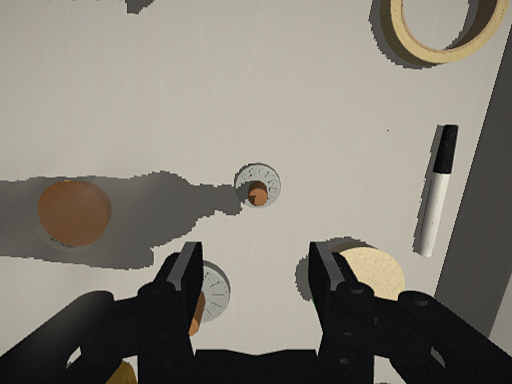

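The wrist view has the small stamp at (258,190), with clear space around it, at about (0.6375, 0.050). I'll descend onto its handle.

```bash
python3 drive.py '-0.005 0 0.04 0 0 0;-0.01 0 0.08 0 0 0;-0.01 0 0.12 0 0 0;-0.01 0 0.15 0 0 0;-0.01 0 0.163 0 0 0' 0.045 && python3 drive.py '0 0 0 0 0 0;0 0 0 0 0 0'; python3 -c "
from h import *
print(totool([.6378,.050,.09]))"
```

```text
clock: 2.55
tcp_pos: [0.6363, 0.0512, 0.0895]
orientation: [-2.109, -2.325, 0.002]
contact_force: [-0.1, 0.6, -0.1]
grip_width: 0.0452
gripper_force: 0.0
clock: 2.75
tcp_pos: [0.6386, 0.0499, 0.0928]
orientation: [2.111, 2.324, 0.004]
contact_force: [0.3, 0.2, 0.3]
grip_width: 0.0449
gripper_force: 0.0
[ 0.00013679 -0.00077589  0.00281286]
```

```bash
python3 drive.py '0 0 0.002 0 0 0;0 0 0.002 0 0 0;0 0 0.002 0 0 0;0 0 0.002 0 0 0;0 0 0.002 0 0 0' 0 40 && python3 drive.py '0 0 0 0 0 0;0 0 0 0 0 0;0 0 -0.01 0 0 0;0 0 -0.03 0 0 0'
```

```text
clock: 3.25
tcp_pos: [0.6384, 0.0495, 0.0905]
orientation: [2.113, 2.324, 0.003]
contact_force: [-1.5, 1.3, 7.0]
grip_width: 0.0169
gripper_force: 39.0
clock: 3.65
tcp_pos: [0.6364, 0.0492, 0.1185]
orientation: [-2.112, -2.323, 0.003]
contact_force: [0.3, 0.3, -0.1]
grip_width: 0.0167
gripper_force: 39.1
```

```bash
python3 drive.py '0 -0.02 -0.04 0 0 0;0.02 -0.05 -0.07 0 0 0;0.05 -0.08 -0.09 0 0 0;0.08 -0.11 -0.09 0 0 0;0.12 -0.137 -0.09 0 0 0' && python3 drive.py '0.04 0 0 0 0 0;0.08 0 0 0 0 0;0.1 0 0 0 0 0;0.1 0 0 0 0 0;0.1 0 0 0 0 0';python3 - <<'E'
from h import *
print(totool([.4791,.257,.12]))
im,d=imaging.grab_frame("wrist");im2,_=imaging.grab_frame("top")
a=cv2.resize(im2[150:250,65:185],(480,400),interpolation=cv2.INTER_CUBIC);cv2.imwrite("pics/b1.png",cv2.resize(np.hstack([cv2.resize(im,(533,400)),a]),None,fx=.78,fy=.78))
E
```

```text
clock: 4.15
tcp_pos: [0.4887, 0.1551, 0.2104]
orientation: [2.117, 2.321, 0.003]
contact_force: [0.6, 1.1, -0.5]
grip_width: 0.0168
gripper_force: 39.1
clock: 4.65
tcp_pos: [0.4802, 0.2549, 0.2093]
orientation: [2.113, 2.325, -0.0]
contact_force: [0.0, -0.5, -1.0]
grip_width: 0.0167
gripper_force: 39.2
[ 0.00222796 -0.00085891  0.08925067]
```

View pics/b1.png

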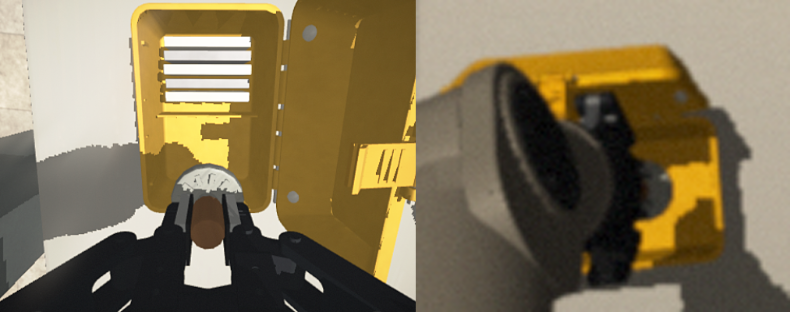

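The stamp hangs upright in the gripper (wrist crop around (208,195)) over the right-hand compartment, and the gripper is clear of the lid. I'll lower it.

```bash
python3 drive.py '0.002 0 0.03 0 0 0;0.002 0 0.06 0 0 0;0.002 0 0.085 0 0 0;0.002 0 0.105 0 0 0;0.002 0 0.11 0 0 0' && python3 drive.py '0 0 0 0 0 0;0 0 0 0 0 0;0 0 0.003 0 0 0;0 0 0.003 0 0 0;0 0 0.003 0 0 0'
```

```text
clock: 5.25
tcp_pos: [0.4794, 0.255, 0.0972]
orientation: [-2.116, -2.322, 0.006]
contact_force: [-0.3, -0.4, -0.5]
grip_width: 0.0166
gripper_force: 39.2
clock: 5.75
tcp_pos: [0.4802, 0.2574, 0.0963]
orientation: [2.113, 2.324, 0.001]
contact_force: [-0.1, -0.2, -0.1]
grip_width: 0.0168
gripper_force: 39.2
```

```bash
python3 drive.py '0 0 0.001 0 0 0;0 0 0.002 0 0 0;0 0 0.003 0 0 0;0 0 0.003 0 0 0;0 0 0.003 0 0 0' && python3 drive.py '0 0 0 0 0 0;0 0 0 0 0 0;0 0 0 0 0 0;0 0 0 0 0 0' 0.028
```

```text
clock: 6.25
tcp_pos: [0.4801, 0.2573, 0.0935]
orientation: [-2.113, -2.324, -0.0]
contact_force: [-2.1, -1.0, 7.0]
grip_width: 0.0164
gripper_force: 40.2
clock: 6.65
tcp_pos: [0.48, 0.2572, 0.0928]
orientation: [2.113, 2.324, -0.0]
contact_force: [0.8, 0.3, -0.2]
grip_width: 0.0278
gripper_force: 0.0
```

```bash
python3 drive.py '0 0 -0.02 0 0 0;0 0 -0.05 0 0 0;0 0 -0.1 0 0 0;0 0 -0.15 0 0 0;0 0 -0.2 0 0 0' && python3 drive.py '-0.05 0 -0.01 0 0 0;-0.1 0 -0.01 0 0 0;-0.12 0 -0.01 0 0 0;-0.12 0 -0.01 0 0 0;-0.12 0 -0.01 0 0 0' 0 && python3 - <<'E'
from h import *
c=imaging.camera_info("wrist");im,d=imaging.grab_frame("wrist");W=world("wrist",d,c)
im2,d2=imaging.grab_frame("top");W2=world("top",d2)
a=cv2.resize(im2[150:250,65:185],(480,400),interpolation=cv2.INTER_CUBIC);cv2.imwrite("pics/b2.png",cv2.resize(np.hstack([cv2.resize(im,(533,400)),a]),None,fx=.78,fy=.78))
print(totool([.66,.2957,.3]))
ex=np.array([.9955,.0949]);
for X,n in((W,"w"),(W2,"t")):
    s=X[...,:2]@ex-.5114;q=X[...,:2]@[-.0949,.9955]-.2483;z=X[...,2]
    m=(abs(s)<.045)&(q>-.07)&(q<-.01)&(z>.035)&(z<.06);print(n,m.sum(),s[m].mean(),q[m].mean(),z[m].max() if m.any() else 0)
    for lo in np.arange(.07,.2,.015):
        m=(abs(q)<.06)&(abs(q)>.025)&(s>.03)&(s<.16)&(z>lo)&(z<lo+.015)
        if m.any():print(lo.round(3),m.sum(),s[m].min().round(3),np.median(s[m]).round(3),s[m].max().round(3))
E
```

```text
clock: 7.15
tcp_pos: [0.4797, 0.2569, 0.2947]
orientation: [2.114, 2.324, -0.001]
contact_force: [1.3, 0.2, 0.0]
grip_width: 0.028
gripper_force: 0.0
clock: 7.65
tcp_pos: [0.4913, 0.1378, 0.3029]
orientation: [-2.114, -2.323, -0.001]
contact_force: [-1.1, 0.2, -0.4]
grip_width: -0.0001
gripper_force: 0.0
[0.13942258 0.18314522 0.00269715]
w 959 0.023927231135458776 -0.038431361615601206 0.05967163476989286
0.07 1234 0.06 0.072 0.085
0.085 761 0.078 0.086 0.089
0.1 451 0.087 0.089 0.091
0.115 1 0.089 0.089 0.089
0.13 47 0.095 0.096 0.097
0.145 435 0.083 0.089 0.095
0.16 289 0.066 0.08 0.084
0.175 785 0.065 0.069 0.074
t 0 nan nan 0
0.13 16 0.095 0.097 0.098
0.145 61 0.085 0.092 0.097
0.16 31 0.071 0.081 0.086
0.175 30 0.068 0.072 0.076<stdin>:9: RuntimeWarning: Mean of empty slice.
  ret = ret.dtype.type(ret / rcount)
```

View pics/b2.png

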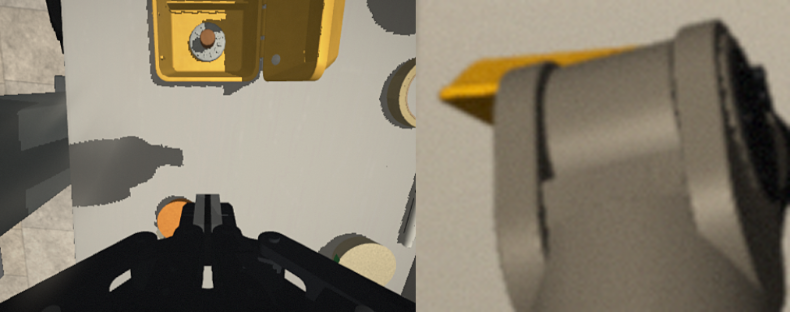

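The stamp stands upright in the empty compartment, at (207,38) in the left panel, and the lid is still open. Next I go behind the lid with the fingers closed.

```bash
python3 drive.py '0 0.048 0 0 0 0;0 0.096 0 0 0 0;0.02 0.14 0 0 0 0;0.06 0.16 0 0 0 0;0.105 0.16 0 0 0 0' && python3 drive.py '0.04 0 0 0 0 0;0.053 0 0.02 0 0 0;0.053 0 0.06 0 0 0;0.053 0 0.075 0 0 0;0.053 0 0.075 0 0 0'; python3 -c "
from h import *
p=r.get_obs()['tcp_pos'];print(p[:2]@[.9955,.0949]-.5114,p[:2]@[-.0949,.9955]-.2483,p[2])"
```

```text
clock: 8.25
tcp_pos: [0.6431, 0.2589, 0.3017]
orientation: [2.114, 2.321, -0.001]
contact_force: [0.1, 0.2, -0.4]
grip_width: -0.0003
gripper_force: 0.0
clock: 8.75
tcp_pos: [0.6339, 0.3105, 0.2246]
orientation: [-2.111, -2.324, 0.009]
contact_force: [0.4, 0.0, 0.3]
grip_width: 0.0001
gripper_force: 0.0
0.14908642263799188 0.0006323806836184553 0.224573540537772
```

```bash
python3 drive.py '0 -0.02 0 0 0 0;0 -0.035 0 0 0 0;0 -0.05 0 0 0 0;0 -0.065 0 0 0 0;0 -0.08 0 0 0 0' && python3 drive.py '0 -0.01 0.001 0 0 0;0 -0.02 0.002 0 0 0;0 -0.03 0.004 0 0 0;0 -0.04 0.006 0 0 0'; python3 - <<'E'
from h import *
p=r.get_obs()['tcp_pos'];print(p[:2]@[.9955,.0949]-.5114,p[2])
im,d=imaging.grab_frame("scene");cv2.imwrite("pics/s3.png",cv2.resize(im[70:230,90:300],None,fx=3,fy=3,interpolation=cv2.INTER_CUBIC))
E
```

```text
clock: 9.25
tcp_pos: [0.5603, 0.3028, 0.2334]
orientation: [2.112, 2.319, 0.018]
contact_force: [5.0, -2.3, 20.8]
grip_width: -0.0
gripper_force: 8.9
clock: 9.65
tcp_pos: [0.5231, 0.2992, 0.2325]
orientation: [2.115, 2.317, 0.027]
contact_force: [-8.3, -7.6, 52.0]
grip_width: 0.0002
gripper_force: 21.5
0.037722586232801 0.2325109300593398
```

View pics/s3.png

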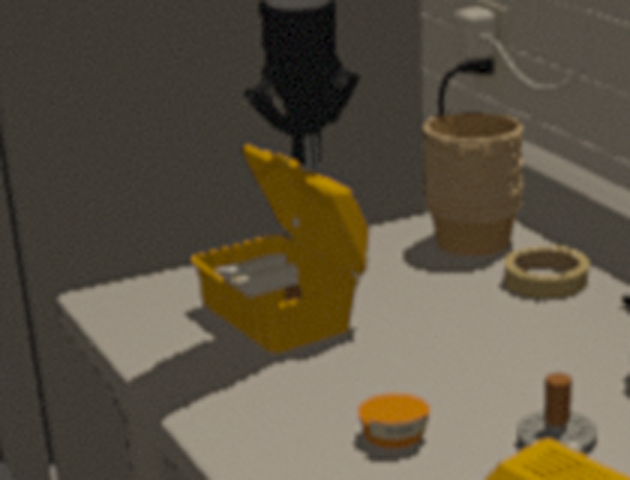

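The lid has swung to about 1.1 rad (edge at (250,150)), and the fingertips bear on its bevel with 52 N. I'll back off upward and carry on more slowly.

```bash
python3 drive.py '0 0 -0.01 0 0 0;0 0 -0.012 0 0 0' && python3 drive.py '0 -0.008 0 0 0 0;0 -0.016 0 0 0 0;0 -0.024 0 0 0 0'
```

```text
clock: 9.9
tcp_pos: [0.518, 0.2992, 0.2374]
orientation: [2.114, 2.323, 0.009]
contact_force: [-0.0, -0.4, -0.5]
grip_width: -0.0001
gripper_force: 0.0
clock: 10.2
tcp_pos: [0.4911, 0.2963, 0.2332]
orientation: [-2.113, -2.324, 0.003]
contact_force: [-0.9, -0.2, -0.2]
grip_width: 0.0003
gripper_force: 0.1
```

```bash
cat > lid.py <<'E'
from h import *
o=r.get_obs();p=o['tcp_pos'];print("tcp s,q,z",p[:2]@[.9955,.0949]-.5114,p[:2]@[-.0949,.9955]-.2483,p[2],"F",o["contact_force"].round(1))
for n in("scene","top","wrist"):
    c=imaging.camera_info(n);im,d=imaging.grab_frame(n);X=world(n,d,c);hsv=cv2.cvtColor(im,cv2.COLOR_BGR2HSV)
    s=X[...,:2]@[.9955,.0949]-.5114;q=X[...,:2]@[-.0949,.9955]-.2483;z=X[...,2]
    m=(abs(q)<.085)&(s>-.1)&(s<.13)&(z>.065)&(z<.25)&(d>0)&(abs(hsv[...,0].astype(int)-23)<8)&(hsv[...,1]>170)
    print(n,m.sum())
    for a in np.arange(-.08,.11,.02):
        k=m&(s>a)&(s<a+.02)
        if k.sum()>3:print(" s",a.round(2),k.sum(),"z",z[k].min().round(3),z[k].max().round(3))
E
python3 lid.py
```

```text
tcp s,q,z 0.005656308145802202 9.714635659541226e-05 0.2331544896255809 F [-0.9 -0.2 -0.2]
scene 647
 s -0.04 21 z 0.154 0.164
 s -0.02 112 z 0.144 0.176
 s 0.0 109 z 0.11 0.16
 s 0.02 130 z 0.079 0.156
 s 0.04 273 z 0.065 0.131
top 1343
 s -0.06 16 z 0.151 0.25
 s -0.04 57 z 0.149 0.226
 s -0.02 258 z 0.14 0.214
 s 0.0 322 z 0.128 0.234
 s 0.02 378 z 0.093 0.224
 s 0.04 312 z 0.083 0.226
wrist 14958
 s -0.06 193 z 0.151 0.155
 s -0.04 1229 z 0.147 0.206
 s -0.02 3490 z 0.153 0.209
 s 0.0 1440 z 0.128 0.236
 s 0.02 4357 z 0.098 0.208
 s 0.04 4243 z 0.085 0.139
 s 0.06 6 z 0.105 0.107
```

The lid is now at about 0.7 rad (edge at s≈-0.05, z≈0.15). I'll press it down gently with the fingertips.

```bash
python3 drive.py '0 -0.01 0.002 0 0 0;0 -0.018 0.006 0 0 0;0 -0.022 0.012 0 0 0;0 -0.026 0.018 0 0 0;0 -0.03 0.024 0 0 0' && python3 drive.py '0 -0.002 0.006 0 0 0;0 -0.004 0.012 0 0 0;0 -0.005 0.018 0 0 0;0 -0.006 0.024 0 0 0;0 -0.006 0.03 0 0 0' && python3 lid.py
```

```text
clock: 10.85
tcp_pos: [0.4616, 0.2938, 0.2093]
orientation: [-2.113, -2.324, 0.002]
contact_force: [-3.0, -0.1, 5.3]
grip_width: -0.0002
gripper_force: 2.5
clock: 11.35
tcp_pos: [0.4418, 0.2921, 0.1758]
orientation: [-2.095, -2.315, 0.045]
contact_force: [-46.6, -3.2, 22.1]
grip_width: -0.0005
gripper_force: 20.9
tcp s,q,z -0.04383148243194024 0.0005810289966497462 0.17583076177843926 F [-46.6  -3.2  22.1]
scene 793
 s -0.08 111 z 0.065 0.221
 s -0.06 217 z 0.086 0.135
 s -0.04 144 z 0.078 0.13
 s -0.02 125 z 0.073 0.113
 s 0.0 127 z 0.069 0.107
 s 0.02 65 z 0.065 0.103
top 2196
 s -0.08 114 z 0.065 0.214
 s -0.06 285 z 0.082 0.151
 s -0.04 324 z 0.08 0.236
 s -0.02 337 z 0.075 0.216
 s 0.0 431 z 0.073 0.197
 s 0.02 500 z 0.069 0.104
 s 0.04 204 z 0.065 0.08
wrist 26271
 s -0.08 2334 z 0.085 0.092
 s -0.06 7401 z 0.087 0.178
 s -0.04 5807 z 0.084 0.149
 s -0.02 3413 z 0.081 0.164
 s 0.0 2574 z 0.076 0.105
 s 0.02 3038 z 0.071 0.101
 s 0.04 1704 z 0.065 0.077
```

The tip is sliding forward off the bevel, so I'll lift, reset further back and look.

```bash
python3 drive.py '0 0 -0.02 0 0 0;0 0 -0.05 0 0 0;0 0.02 -0.08 0 0 0;0 0.02 -0.08 0 0 0;0 0.02 -0.08 0 0 0' && python3 lid.py; python3 - <<'E'
from h import *
im,d=imaging.grab_frame("scene");a=cv2.resize(im[70:230,120:300],(450,400),interpolation=cv2.INTER_CUBIC);b,_=imaging.grab_frame("wrist")
cv2.imwrite("pics/s4.png",cv2.resize(np.hstack([a,cv2.resize(b,(533,400))]),None,fx=.8,fy=.8))
E
```

```text
clock: 12.0
tcp_pos: [0.4769, 0.2951, 0.2599]
orientation: [2.114, 2.324, 0.002]
contact_force: [-0.3, 0.3, -0.7]
grip_width: 0.0004
gripper_force: 0.0
tcp s,q,z -0.008676840263029284 0.0001979259010922163 0.2598887865351861 F [-0.3  0.3 -0.7]
scene 938
 s -0.08 134 z 0.065 0.079
 s -0.06 275 z 0.066 0.1
 s -0.04 195 z 0.065 0.101
 s -0.02 158 z 0.068 0.101
 s 0.0 148 z 0.065 0.099
 s 0.02 26 z 0.067 0.095
top 2448
 s -0.08 189 z 0.066 0.076
 s -0.06 446 z 0.068 0.249
 s -0.04 447 z 0.065 0.244
 s -0.02 393 z 0.066 0.201
 s 0.0 420 z 0.067 0.242
 s 0.02 396 z 0.067 0.249
 s 0.04 157 z 0.065 0.076
wrist 19824
 s -0.08 1683 z 0.065 0.074
 s -0.06 4284 z 0.067 0.092
 s -0.04 3745 z 0.071 0.228
 s -0.02 2772 z 0.07 0.194
 s 0.0 1944 z 0.071 0.228
 s 0.02 4068 z 0.066 0.093
 s 0.04 1328 z 0.065 0.072
```

View pics/s4.png

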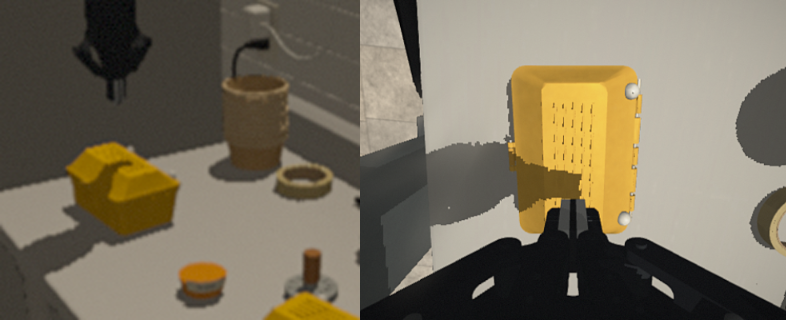

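Both panels show the lid lying closed, with its top at z≈0.093. I'll press lightly on the flat top to seat it, then retreat and measure.

```bash
python3 drive.py '0 -0.01 0.03 0 0 0;0 -0.01 0.06 0 0 0;0 -0.01 0.08 0 0 0;0 -0.01 0.088 0 0 0;0 -0.01 0.092 0 0 0' && python3 drive.py '0 0 0.002 0 0 0;0 0 0.004 0 0 0;0 0 0.005 0 0 0' && python3 drive.py '0 0 -0.03 0 0 0;0 0 -0.07 0 0 0;0 0 -0.12 0 0 0;-0.03 0 -0.15 0 0 0;-0.07 0 -0.15 0 0 0' && python3 drive.py '-0.04 0 0 0 0 0;-0.08 0 0 0 0 0;-0.12 0 0 0 0 0;-0.12 0 0 0 0 0;-0.12 0 0 0 0 0' && python3 - <<'E'
from h import *
for n in("scene","wrist","top"):
    c=imaging.camera_info(n);im,d=imaging.grab_frame(n);X=world(n,d,c)
    s=X[...,:2]@[.9955,.0949]-.5114;q=X[...,:2]@[-.0949,.9955]-.2483;z=X[...,2]
    m=(abs(q)<.04)&(s>-.028)&(s<.025)&(z>.07)&(z<.11)&(d>0)
    if m.sum()>20:
        A=np.c_[s[m],np.ones(m.sum())];k=np.linalg.lstsq(A,z[m],rcond=None)[0];print(n,m.sum(),"slope",k[0].round(3),"z0",k[1].round(4))
im,_=imaging.grab_frame("scene");cv2.imwrite("pics/s5.png",cv2.resize(im[70:230,90:300],None,fx=3,fy=3,interpolation=cv2.INTER_CUBIC))
E
```

```text
clock: 12.75
tcp_pos: [0.4661, 0.2939, 0.167]
orientation: [-2.114, -2.324, 0.003]
contact_force: [-0.0, -0.3, 0.4]
grip_width: 0.0002
gripper_force: 0.0
clock: 13.05
tcp_pos: [0.4671, 0.2943, 0.1651]
orientation: [-2.113, -2.323, -0.002]
contact_force: [-6.8, -4.7, 23.1]
grip_width: 0.0002
gripper_force: 11.7
clock: 13.55
tcp_pos: [0.4754, 0.2264, 0.3183]
orientation: [2.108, 2.327, 0.017]
contact_force: [0.7, 0.4, -0.4]
grip_width: -0.0001
gripper_force: 0.0
clock: 14.05
tcp_pos: [0.4848, 0.1042, 0.3138]
orientation: [-2.116, -2.322, -0.003]
contact_force: [0.5, 0.6, 0.4]
grip_width: 0.0
gripper_force: 0.0
scene 144 slope -0.004 z0 0.0939
wrist 72 slope -0.077 z0 0.0917
top 170 slope -0.041 z0 0.0925
```

View pics/s5.png

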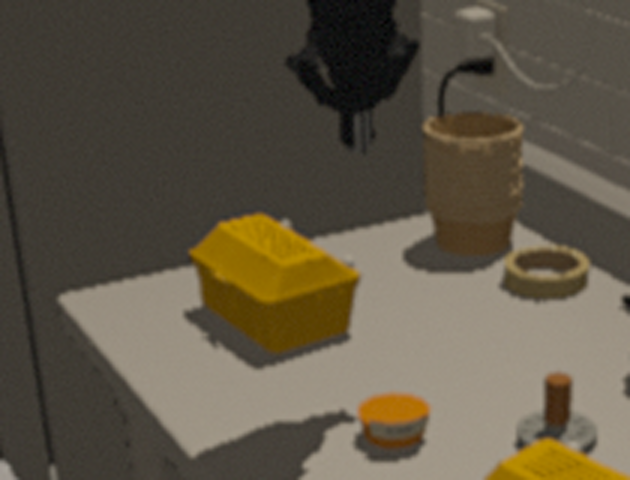

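The lid is flush along the rim (line from (195,255) to (355,275)), its top is at z≈0.093, and it took a 23 N press on firm contact. The arm is clear, so I'm handing in.

```bash
python3 drive.py '0 0 0 0 0 0;0 0 0 0 0 0' && python3 -c "
from bench import r, imaging
print(r.hand_in())"
```

```text
clock: 14.45
tcp_pos: [0.4844, 0.1057, 0.3128]
orientation: [2.112, 2.326, -0.0]
contact_force: [1.1, -0.4, 0.7]
grip_width: 0.0001
gripper_force: 0.0
the job is handed in; nothing more can be done
None
```

I put the small stamp upright in the right-hand compartment, shut the lid fully and handed the job in at about 14.5 s; the hand-in returned no verdict, and the stamp was last seen before the lid closed.

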